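# Brush out the beakers, clip the brush away, set the beakers to drain

## Robot

A 6-joint arm with a two-finger parallel gripper is mounted at the origin on the work surface. World frame = base frame: x ahead of the robot, y to its left, z up, the work surface at z = 0. Lengths are in m, angles in rad, forces in N, time in s.
With the tool pointing down it reaches from about 0.325 to 0.775 m from the base axis. Payload 5.5 kg.
Tool frame: the origin (TCP) lies at the centre of the arm's flange, where the gripper is bolted on; the fingertips stand 182 mm ahead of it and the grasp point (between the pads) lies 163 mm ahead of it; z points along the fingers, y is the line along which they close (so a half turn about z gives the same grasp; the last joint's range is limited). The gripper opens to 88 mm and grips with 3 to 60 N. Pads are 20 mm wide; open, the fingers measure 115 mm over their backs; the gripper's body (75 mm by 178 mm) begins 61 mm behind the grasp point.
Start: joints at [1.151, 0.091, 1.231, -0, 1.82, -0.057], TCP at [0.213, 0.561, 0.405] pointing down, gripper open.
Joint ranges: [-2.87, 2.87], [-0.86, 2.18], [0.17, 2.46], [-1.51, 4.65], [0.06, 2.69], [-2.65, 2.65]. Speed limits (rad/s): [2.57, 2.57, 3.01, 3.14, 3.14, 3.14].

## Interface

Orientations are given as a unit quaternion [x, y, z, w].
In Python, from rig import env, imaging gives the robot as it stands. The module is installed in compiled form; this text tells all that it offers.
- The arm moves only by the tool step_arm, never from a script. Its argument "rows" is text: rows parted by semicolons, each of 7 numbers parted by spaces: the shift along the tool's x, y, z in m, then the turn, a rotation vector about the tool's x, y, z in degrees, then the closure, from 0 (fully open) to 1 (shut). In form: x y z ax ay az grip; .... A call has 1 to 12 rows; each row shifts and turns the commanded pose from where the row before left it, along the tool's axes as they then stand; what a row does not reach is not made up. A row lasts 1/12 s, in which the tool goes at most 41.7 mm and 7.16 degrees, less where a joint would pass 70% of its speed; a pose out of reach is approached as far as the arm can. A call with a gripper value outside its range is refused whole. The fingers move at their own pace and stop on an object; "grip_force" is the grip in N (left out, the last holds). Time passes only in rows, so rows that do not move let the fingers close. It gives the time, the measured TCP pose, the force, the opening and the grip force at its end, in the units of the state.
- env.get_obs(): the state, without advancing time (a new reading comes with each control period).
- imaging.get_image(name): name is "side" or "top"; returns a dict with "frame" (384x512x3 uint8, red, green, blue), "K" (3x3 intrinsics, pixels), "extrinsics" (4x4, takes a point from world to camera coordinates). Camera axes: x right, y up, looking along -z (the intrinsics and any distortion apply to the point x, -y, -z); pixel columns grow to the right and rows downward; lengths in m; the calibration is good to about 2 mm. A picture is of the moment at which its call begins. There is no depth.
- env.close_job(): hands the job in; it is judged then, once.
The state is a dict: "time_s": time; "joints": joint angles; "qvel": joint speeds; "effort": joint torques, N m; "eef_pos": TCP position; "eef_rot": TCP orientation; "contact_force": force on the tool from outside, world axes, zero at the start; "torque": the same for the moment, N m; "width": opening from 0.0 (shut) to 1.0 (fully open); "finger_force": force on a finger pad.
Only numpy, scipy, OpenCV 4.12 (cv2) and the standard library are available. Lean on these libraries where they do the work, as an engineer would, in place of code of your own. Each camera call takes 0.05 s, during which the arm holds its last target. There are 200 camera calls.

## Task

Take the long brush out of its soaking pot and scrub the inside of every beaker that is there, cleanest first: blue-banded, then yellow, then red, each with the brush right down to the floor, well up towards the rim, and right down again. Then put the brush away in the clip stand: hang it upright between the two posts and press its crossbar down past the orange sprung jaws until it sits home in both forks with the jaws closed over it. Stand every beaker upright in the green drying tray, and leave the bottle, tip box and tube rack where they are.

Things in the scene. Friction and masses are not known exactly. Their poses are not given: they have to be found in the camera images.
- brush: beaker brush, 190 mm tall, 120 g, bristle head down, first standing in the pot; origin at the centre of the head's lower end, z up the stem, y along the crossbar. Head 38 mm diameter (looks 43), 80 mm long; stem 8 mm; orange grip block 14 (x) x 30 (y) x 40 mm tall, centred at height 170 mm, flat sides facing x for the fingers; steel crossbar 12 mm diameter, 120 mm long along y, at 170 mm
- brush_bar (a point): centre of the brush's crossbar and grip block, 170 mm above the brush's origin
- pot: fixed grey soaking pot, 58 mm outer diameter (84 mm foot), 70 mm tall, inside 48 mm wide, floor 5 mm thick; origin at the centre of its underside
- stand: fixed clip stand: base 130 (x) x 120 (y) x 12 mm; two posts 34 mm in x, 10 mm thick, at y = +-35 mm (60 mm gap, open to -x and +x: the upright brush goes in between them along x, crossbar above the forks). A blue fork on each post opens upwards: 15.6 mm slot, top 232 mm above the bench. Origin at the centre of the base's underside, z up, y from post to post
- seat (a point): where the crossbar's centre lies when home in the forks: on the stand's axis, 195 mm above the bench; the crossbar then lies along the stand's y
- jaw_left (a joint): orange sprung jaw over the slot of the fork at stand y = +35 mm, hinged 15 mm to stand +x of the seat and 23 mm above it; rad: 0 = closed, grows to 1.3 as the bar pushes it down (2 to 5 N each), springs back over the bar; does not open upwards
- jaw_right (a joint): the same for the fork at stand y = -35 mm
- beaker_blue: open white beaker with a blue band round its rim: 60 mm outer diameter, 90 mm tall, wall 4 mm (inside 52 mm wide), floor 5 mm thick, 160 g; origin at the centre of its underside, z up. May be absent.
- beaker_yellow: open white beaker with a yellow band round its rim: 60 mm outer diameter, 90 mm tall, wall 4 mm (inside 52 mm wide), floor 5 mm thick, 160 g; origin at the centre of its underside, z up. May be absent.
- beaker_red: open white beaker with a red band round its rim: 60 mm outer diameter, 90 mm tall, wall 4 mm (inside 52 mm wide), floor 5 mm thick, 160 g; origin at the centre of its underside, z up. May be absent.
- tray: fixed green drying tray, 310 (x) by 140 (y) mm, rim 18 mm high, walls and floor 5 mm thick; origin at the centre of its underside, x along its length
- reagent: bystander: white bottle, 64 mm diameter, 150 mm tall; origin at the centre of its underside
- tipbox: bystander: pipette tip box 85 by 120 by 57 mm; origin at the centre of its underside
- tuberack: bystander: blue rack with capped tubes, 50 by 160 by 82 mm; origin at the centre of its underside
Things that resemble listed ones, but are neither listed nor needed, are in the scene too. Leave any purple look-alike of the beaker_yellow alone.

How it is judged:
On the way, in this order (a step that is already met when the one before it is completed fails the run):
1. brush down to the floor of the blue beaker (horizontal distance between brush and beaker_blue below 0.028 m and z of brush in the frame of beaker_blue between -0.003 and 0.018 m and angle between beaker_blue's own z axis and vertical below 0.3 rad), for 0.05 s.
2. brush drawn up in the blue beaker, its lower end 50 mm or more above the beaker's underside (horizontal distance between brush and beaker_blue below 0.028 m and z of brush in the frame of beaker_blue above 0.05 m), for 0.05 s.
3. brush down to the floor of the blue beaker again (all of step 1), for 0.05 s.
4. brush down to the floor of the yellow beaker (horizontal distance between brush and beaker_yellow below 0.028 m and z of brush in the frame of beaker_yellow between -0.003 and 0.018 m and angle between beaker_yellow's own z axis and vertical below 0.3 rad), for 0.05 s.
5. brush drawn up in the yellow beaker, its lower end 50 mm or more above the beaker's underside (horizontal distance between brush and beaker_yellow below 0.028 m and z of brush in the frame of beaker_yellow above 0.05 m), for 0.05 s.
6. brush down to the floor of the yellow beaker again (all of step 4), for 0.05 s.
7. brush down to the floor of the red beaker (horizontal distance between brush and beaker_red below 0.028 m and z of brush in the frame of beaker_red between -0.003 and 0.018 m and angle between beaker_red's own z axis and vertical below 0.3 rad), for 0.05 s.
8. brush drawn up in the red beaker, its lower end 50 mm or more above the beaker's underside (horizontal distance between brush and beaker_red below 0.028 m and z of brush in the frame of beaker_red above 0.05 m), for 0.05 s.
9. brush down to the floor of the red beaker again (all of step 7), for 0.05 s.
At the end, for the whole second after the job is handed in: Brush hangs upright (0.2 rad) at rest, crossbar home in both forks (6 mm of the seat in stand x and height, 18 mm in y, 0.12 rad), jaws under 0.15 rad; every present beaker upright (0.1 rad), at rest on the tray's floor, within 125 by 45 mm of its centre (x of brush_bar in the frame of stand between -0.006 and 0.006 m and y of brush_bar in the frame of stand between -0.018 and 0.018 m and z of brush_bar in the frame of stand between 0.189 and 0.201 m and angle between the y axis of brush and the y axis of stand, either way round below 0.12 rad and angle between brush's own z axis and vertical below 0.2 rad and linear speed of each of brush, beaker_blue, beaker_yellow, beaker_red below 0.03 m/s and value of joint each of jaw_left, jaw_right below 0.15 rad and x of beaker_blue in the frame of tray between -0.125 and 0.125 m and y of beaker_blue in the frame of tray between -0.045 and 0.045 m and z of each of beaker_blue, beaker_yellow, beaker_red in the frame of tray below 0.01 m and angle between each of beaker_blue, beaker_yellow, beaker_red's own z axis and vertical below 0.1 rad and x of beaker_yellow in the frame of tray between -0.125 and 0.125 m and y of beaker_yellow in the frame of tray between -0.045 and 0.045 m and x of beaker_red in the frame of tray between -0.125 and 0.125 m and y of beaker_red in the frame of tray between -0.045 and 0.045 m); the robot touches nothing.
It fails at once if the reagent is moved more than 30 mm (distance of reagent from where it was at the start of the episode above 0.03 m).
It fails at once if the tipbox is moved more than 30 mm (distance of tipbox from where it was at the start of the episode above 0.03 m).
It fails at once if the tuberack is moved more than 30 mm (distance of tuberack from where it was at the start of the episode above 0.03 m).
Of beaker_blue, beaker_yellow, beaker_red only 2 to 3 are there at a start; the rules pass over those that are not, and their reading is None.
At some moment in a run one of beaker_blue, beaker_yellow, beaker_red may be knocked a few centimetres aside while the robot is not near it.
It also fails if it takes over 210 s, if anything falls off the work surface, if the arm or the gripper's body presses on something with over 40 N, if the wrist force passes 120 N, or if a joint passes its speed limit or range.

## Working session

There is one attempt and no reset: what is moved stays moved. The work goes in short steps, Python scripts to look and compute and a tool call to move; the robot and the scene stay as the last step left them, time stands still between calls to the robot, and variables do not carry over. Pictures are saved under pics/ and viewed, at most 14 in all, crops included, and the job is handed in when it is done.

Besides the shell and the picture viewer there is one more tool, called after "Request:" as name(argument=value, ...), one argument or row to a line, values as JSON. step_arm: Moves the arm, as the interface text tells. Its arguments: {"type":"object","properties":{"rows":{"type":"string"},"grip_force":{"type":"number"}},"required":["rows"]}

```bash
mkdir -p pics; cat > h.py <<'E'
import numpy as np, cv2
from rig import env, imaging
def snap(n,f):
    d=imaging.get_image(n); cv2.imwrite(f'pics/{f}.png',d['frame'][:,:,::-1]); np.savez(f'pics/{f}.npz',K=d['K'],E=d['extrinsics']); return d
def ray(f,u,v):
    d=np.load(f'pics/{f}.npz');K,E=d['K'],d['E'];p=np.linalg.solve(K,[u,v,1]);p=np.array([p[0],-p[1],-p[2]])
    R,t=E[:3,:3],E[:3,3];return -R.T@t,R.T@p
def atz(f,u,v,z):
    c,d=ray(f,u,v);return c+d*(z-c[2])/d[2]
def proj(f,P):
    d=np.load(f'pics/{f}.npz');K,E=d['K'],d['E'];q=E[:3,:3]@np.array(P)+E[:3,3];q=K@[q[0],-q[1],-q[2]];return q[:2]/q[2]
E
python3 - <<'E'
from h import *
a=snap('top','t0');b=snap('side','s0')
for f in('t0','s0'):
    i=cv2.imread(f'pics/{f}.png');cv2.imwrite(f'pics/{f}b.png',cv2.resize(i,(800,600),interpolation=cv2.INTER_CUBIC)); print(ray(f,256,192), list(imaging.get_image('top').keys()) if f=='t0' else '')
print(env.get_obs())
E
```

```text
(array([0.39117673, 0.04916161, 1.48258599]), array([ 0.1217706 ,  0.00922833, -0.99251604])) ['frame', 'K', 'extrinsics']
(array([ 0.30770911, -0.49043156,  0.68618573]), array([ 0.34166339,  0.65027522, -0.67861231])) 
{'time_s': 0.15, 'joints': array([ 1.15130037e+00,  9.17103276e-02,  1.23156212e+00,  3.56970086e-05,
        1.81980059e+00, -5.67238740e-02]), 'qvel': array([ 0.00119439, -0.00148971, -0.00518373,  0.00072917, -0.00079248,
       -0.00078374]), 'effort': array([ 2.72110170e-03, -4.47049892e+01, -4.06907594e+01,  7.00504007e-02,
        2.74637021e-02, -1.16668916e-04]), 'eef_pos': array([0.21295404, 0.56100029, 0.40377843]), 'eef_rot': array([ 1.80388685e-01,  9.83595127e-01, -7.15228950e-04, -1.91399927e-04]), 'contact_force': array([0.27133075, 0.15549397, 0.39483387]), 'torque': array([ 0.01786204,  0.02211258, -0.00359589]), 'finger_force': 0.0, 'width': 1.00235656437837}
```

View pics/t0b.png

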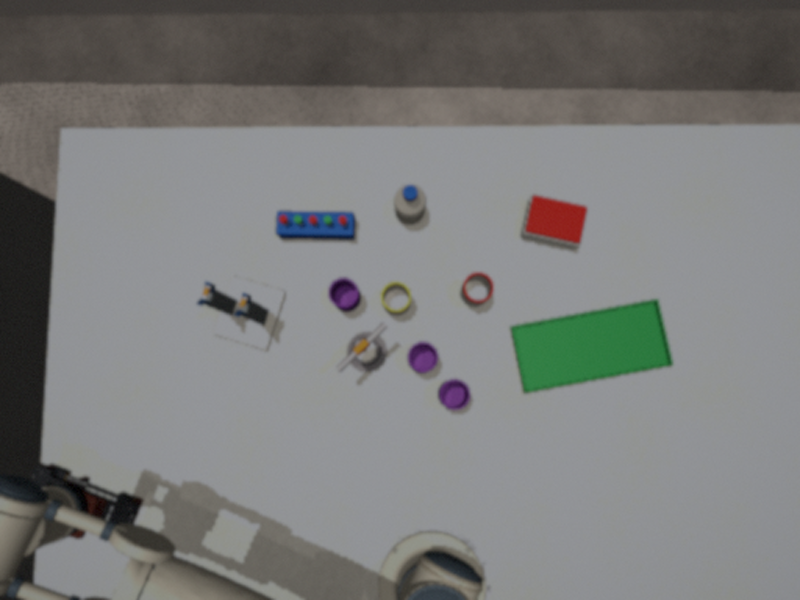

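View pics/s0b.png

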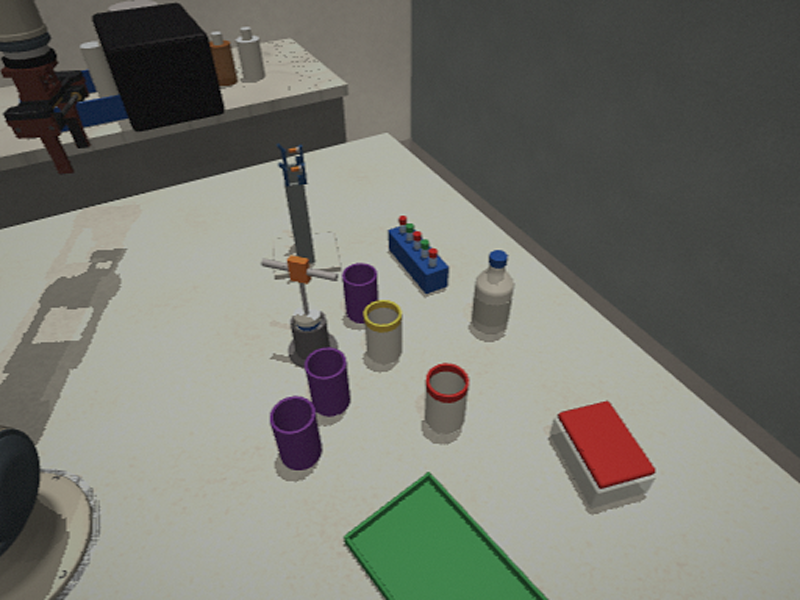

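The top view shows these beaker candidates: yellow rim (397,298), red rim (478,289), and purple look-alikes at (345,294), (423,358) and (454,394). There is no blue-banded beaker. The brush's orange block is at (362,346), the stand's forks are at (208,292) and (245,302), and the tray is around (592,346). The side view agrees: yellow (383,320), red (446,385), brush (298,268). I'll check the choice in close crops.

```bash
python3 - <<'E'
from h import *
t=cv2.imread('pics/t0.png')[165:255,120:330];s=cv2.imread('pics/s0.png')[85:275,160:310]
cv2.imwrite('pics/c1.png',cv2.resize(t,None,fx=3.8,fy=3.8,interpolation=cv2.INTER_CUBIC))
cv2.imwrite('pics/c2.png',cv2.resize(s,None,fx=3.1,fy=3.1,interpolation=cv2.INTER_CUBIC))
E
```

```text
(no output)
```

View pics/c1.png

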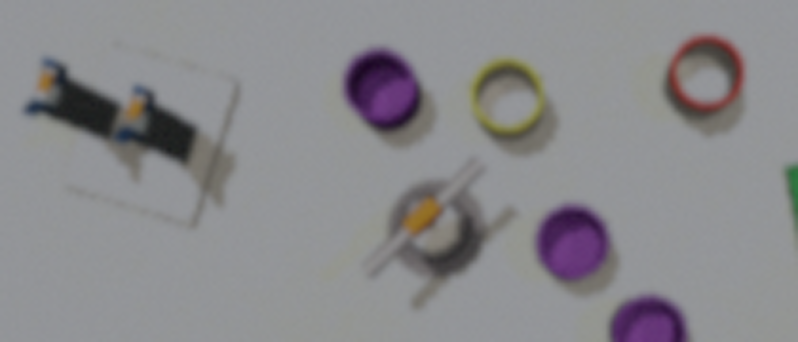

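View pics/c2.png

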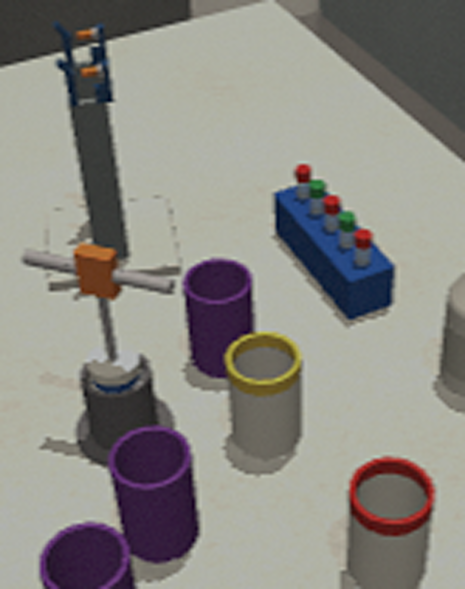

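The crops confirm yellow (508,97 in c1) and red (706,74) as the only banded beakers. The brush's orange grip is at (422,216), and its bar runs (368,272)–(477,163). The blue fork prongs are at (50,68), (34,106), (142,97) and (128,135).

```bash
cat >> h.py <<'E'
def seg(f,box,lo,hi,erode=0):
    i=cv2.imread(f'pics/{f}.png');x0,y0,x1,y1=box
    h=cv2.cvtColor(i[y0:y1,x0:x1],cv2.COLOR_BGR2HSV);m=cv2.inRange(h,lo,hi)
    n,l,st,c=cv2.connectedComponentsWithStats(m)
    return [(st[k,4],c[k]+[x0,y0],st[k,:4]+[x0,y0,0,0],np.argwhere(l==k)[:,::-1]+[x0,y0]) for k in range(1,n) if st[k,4]>3]
E
cat >> h.py <<'E'
def circ(f,box,lo,hi,zs,guess,r=.028):
    # fit rim ring by ellipse of all coloured pixels
    s=max(seg(f,box,lo,hi),key=lambda a:a[0]);p=s[3].astype(np.float32)
    hull=cv2.convexHull(p.astype(np.int32));e=cv2.fitEllipse(hull)
    return e
def tri(f1,u1,f2,u2):
    c1,d1=ray(f1,*u1);c2,d2=ray(f2,*u2)
    d1/=np.linalg.norm(d1);d2/=np.linalg.norm(d2)
    A=np.array([d1,-d2]).T;k=np.linalg.lstsq(A,c2-c1,rcond=None)[0];a=c1+k[0]*d1;b=c2+k[1]*d2
    return (a+b)/2,np.linalg.norm(a-b)
E
python3 - <<'E'
from h import *
np.set_printoptions(precision=4,suppress=True)
b=1.5625
def B(a): return [int(x/b) for x in a]
Y=((20,90,60),(35,255,255));R=((0,120,50),(8,255,255));O=((9,130,80),(20,255,255));BL=((100,100,20),(125,255,255));G=((45,100,40),(80,255,255))
for nm,col,tb,sb in [('yel',Y,(370,270,430,330),(350,290,415,345)),('red',R,(450,265,500,315),(415,355,480,415))]:
    for f,bx in(('t0',tb),('s0',sb)):
        e=circ(f,B(bx),*col,0,0);print(nm,f,e[0],e[1],'at z.09' ,atz(f,*e[0],.09),'z.083',atz(f,*e[0],.083))
for f,bx in(('t0',(330,320,400,370)),('s0',(270,240,330,300))):
    for s in seg(f,B(bx),*O): print('grip',f,s[:3], cv2.minAreaRect(s[3].astype(np.int32)))
for f,bx in(('t0',(190,270,270,330)),('s0',(265,130,320,200))):
    for c,n in((BL,'blue'),(O,'or')):
        for s in seg(f,B(bx),*c): print(n,f,s[:3],atz(f,*s[1],.225))
s=max(seg('t0',B((490,270,700,410)),*G),key=lambda a:a[0]);r=cv2.minAreaRect(s[3].astype(np.int32));print(r,[atz('t0',*p,.018) for p in cv2.boxPoints(r)],atz('t0',*r[0],.018))
E
```

```text
yel t0 (252.53074645996094, 188.4772186279297) (15.38542652130127, 17.376977920532227) at z.09 [0.573  0.0728 0.09  ] z.083 [0.5739 0.0729 0.083 ]
yel s0 (244.34796142578125, 201.7437286376953) (20.93338966369629, 24.78162956237793) at z.09 [0.5662 0.0636 0.09  ] z.083 [0.5692 0.0701 0.083 ]
red t0 (307.7396240234375, 184.0514678955078) (13.204925537109375, 16.183181762695312) at z.09 [ 0.5862 -0.0972  0.09  ] z.083 [ 0.5872 -0.0979  0.083 ]
red s0 (285.54229736328125, 244.69915771484375) (25.217187881469727, 27.560304641723633) at z.09 [ 0.5844 -0.098   0.09  ] z.083 [ 0.5876 -0.0934  0.083 ]
grip t0 (np.int32(40), array([230.775, 221.55 ]), array([227, 217,   9,   9])) ((230.86065673828125, 221.5327911376953), (4.225217342376709, 9.090619087219238), 50.19443130493164)
grip s0 (np.int32(193), array([190.5699, 171.6891]), array([184, 164,  15,  17])) ((190.95083618164062, 171.95901489257812), (16.93018341064453, 13.127683639526367), 84.80557250976562)
blue t0 (np.int32(6), array([152.5, 200. ]), array([151, 199,   4,   3])) [0.5239 0.3483 0.225 ]
or t0 (np.int32(6), array([131.8333, 
[... 245 characters left out ...]
 [0.5282 0.3569 0.225 ]
blue s0 (np.int32(4), array([191.75,  93.75]), array([191,  93,   2,   3])) [0.5746 0.4011 0.225 ]
blue s0 (np.int32(53), array([192.3774, 108.9811]), array([190, 100,   6,  18])) [0.5456 0.3187 0.225 ]
or s0 (np.int32(11), array([186.4545,  95.6364]), array([185,  94,   4,   4])) [0.5575 0.3978 0.225 ]
or s0 (np.int32(14), array([188.0714, 107.7143]), array([186, 106,   5,   4])) [0.5379 0.3307 0.225 ]
((378.2145080566406, 220.9684600830078), (42.23826599121094, 96.17329406738281), 79.4389877319336) [array([ 0.5151, -0.1655,  0.018 ]), array([ 0.5713, -0.4708,  0.018 ]), array([ 0.4379, -0.4893,  0.018 ]), array([ 0.3827, -0.1873,  0.018 ])] [ 0.4763 -0.3281  0.018 ]
```

```bash
python3 - <<'E'
from h import *
np.set_printoptions(precision=4,suppress=True)
T=lambda x,y:(x/3.8+120-.4,y/3.8+165-.4)
S=lambda x,y:(x/3.1+160-.4,y/3.1+85-.4)
a,b=[atz('t0',*T(*p),.175) for p in((368,272),(477,163))];print('bar',a,b,(a+b)/2,np.degrees(np.arctan2(*(b-a)[1::-1])),np.linalg.norm(b-a))
a,b=[atz('s0',*S(*p),.175) for p in((27,258),(172,285))];print('bar s',a,b,(a+b)/2,np.degrees(np.arctan2(*(b-a)[1::-1])),np.linalg.norm(b-a))
print('tri grip',tri('t0',(230.8,221.5),'s0',(190.6,171.7)))
print('pot foot circle', atz('t0',*T(437,230),.07))
for n,f,Q,ps in (('t','t0',T,((42,87),(135,116))),('s','s0',S,((80,27),(82,60)))):
    for z in(.215,.225,.232):
        a,b=[atz(f,*Q(*p),z) for p in ps];print('fork',n,z,a,b,(a+b)/2,np.degrees(np.arctan2(*(a-b)[1::-1])),np.linalg.norm(b-a))
print('jaws',tri('t0',(131.83,186.17),'s0',(186.45,95.64)),tri('t0',(155.14,193.57),'s0',(188.07,107.71)))
c=[atz('t0',*T(*p),.012) for p in((115,42),(237,80),(195,227),(67,187))];print('base',c,np.mean(c,0))
for d in (c[0]-c[1],c[3]-c[2],c[1]-c[2],c[0]-c[3]): print(np.degrees(np.arctan2(d[1],d[0])),np.linalg.norm(d))
E
```

```text
bar [0.4248 0.1745 0.175 ] [0.5068 0.0927 0.175 ] [0.4658 0.1336 0.175 ] -44.95560468432549 0.1158273303977718
bar s [0.424  0.1728 0.175 ] [0.508  0.0902 0.175 ] [0.466  0.1315 0.175 ] -44.548208188279446 0.11780576372101105
tri grip (array([0.4659, 0.1339, 0.1748]), np.float64(0.0015822024455212282))
pot foot circle [0.4615 0.1287 0.07  ]
fork t 0.215 [0.5605 0.4132 0.215 ] [0.5387 0.3437 0.215 ] [0.5496 0.3785 0.215 ] 72.5900321024671 0.07282311451833606
fork t 0.225 [0.5592 0.4103 0.225 ] [0.5375 0.3414 0.225 ] [0.5483 0.3759 0.225 ] 72.59003210246703 0.072248612158586
fork t 0.232 [0.5582 0.4083 0.232 ] [0.5367 0.3398 0.232 ] [0.5475 0.374  0.232 ] 72.59003210246712 0.07184646050676094
fork s 0.215 [0.5652 0.4321 0.215 ] [0.5453 0.3711 0.215 ] [0.5552 0.4016 0.215 ] 71.90501465233949 0.06417807300705677
fork s 0.225 [0.5597 0.4126 0.225 ] [0.5402 0.3528 0.225 ] [0.55   0.3827 0.225 ] 71.90501465233942 0.0628160183148174
fork s 0.232 [0.5559 0.3989 0.232 ] [0.5367 0.34   0.232 ] [0.5463 0.3695 0.232 ] 71.90501465233956 0.061862580030249595
jaws (array([0.5623, 0.4092, 0.219 ]), np.float64(0.002929529819632452)) (array([0.5421, 0.3432, 0.2179]), np.float64(0.0012762606109870884))
base [array([0.6265, 0.4097, 0.012 ]), array([0.5931, 0.304 , 0.012 ]), array([0.4673, 0.3374, 0.012 ]), array([0.5016, 0.4474, 0.012 ])] [0.5471 0.3746 0.012 ]
72.50896954942806 0.11087061116658259
72.68939362989344 0.1151764534874885
-14.880358923699964 0.13017086062904085
-16.77754726969656 0.13040855710084598
```

```bash
cat >> h.py <<'E'
from scipy.spatial.transform import Rotation as Ro
def go(x,y,z,yaw,post=False):
    """delta in present tool axes to grasp-TCP target (tool down), then the az turn in deg; post: translate after the turn"""
    o=env.get_obs();p=o['eef_pos'];R=Ro.from_quat(o['eef_rot']).as_matrix()
    psi=np.degrees(np.arctan2(R[1,1],R[0,1]));az=(psi-yaw+180)%360-180
    if post: R=R@Ro.from_rotvec([0,0,az],degrees=True).as_matrix()
    tilt=np.degrees(np.cross(R[:,2],[0,0,-1]))
    print('t%.2f p'%o['time_s'],p.round(4),'yaw %.2f'%psi,'tilt',tilt.round(2),'| d',(R.T@(np.array([x,y,z])-p)).round(4),'az %.2f'%az,'F',o['contact_force'].round(1),'w %.3f'%o['width'],'q6 %.2f q1 %.2f'%(o['joints'][5],o['joints'][0]))
E
python3 -c "
from h import *
go(.4662,.1335,.40,45)"
```

```text
t0.15 p [0.213  0.561  0.4038] yaw 69.22 tilt [ 0.08 -0.04  0.  ] | d [-0.3885 -0.3098  0.0042] az 24.22 F [0.3 0.2 0.4] w 1.002 q6 -0.06 q1 1.15
```

Request:
step_arm(
  rows="-0.0324 -0.0258 0 0 0 2 0;-0.0324 -0.0258 0 0 0 0 0;-0.0324 -0.0258 0 0 0 0 0;-0.0324 -0.0258 0 0 0 0 0;-0.0324 -0.0258 0 0 0 0 0;-0.0324 -0.0258 0 0 0 0 0;-0.0324 -0.0258 0 0 0 0 0;-0.0324 -0.0258 0 0 0 0 0;-0.0324 -0.0258 0 0 0 0 0;-0.0324 -0.0258 0 0 0 0 0;-0.0324 -0.0258 0 0 0 5 0;-0.0324 -0.0258 0 0 0 7 0",
)

```text
time_s: 1.15
eef_pos: [0.4501, 0.1221, 0.4044]
eef_rot: [0.301, 0.954, 0.0, -0.0]
contact_force: [0.3, 0.4, -0.5]
width: 1.002
finger_force: 0.0
```

```bash
python3 -c "
from h import *
go(.4662,.1335,.40,45,True)"
```

```text
t1.15 p [0.4501 0.1221 0.4044] yaw 55.00 tilt [-0.01  0.    0.  ] | d [-0.0034  0.0195  0.0044] az 10.00 F [ 0.3  0.4 -0.5] w 1.002 q6 -0.77 q1 0.19
```

Request:
step_arm(
  rows="0 0 0 0 0 5 0;0 0 0 0 0 5 0;-0.0034 0.0195 0 0 0 0 0;0 0 0.01 0 0 0 0;0 0 0.02 0 0 0 0;0 0 0.02 0 0 0 0;0 0 0.0164 0 0 0 0;0 0 0 0 0 0 0;0 0 0 0 0 0 0",
)

```text
time_s: 1.9
eef_pos: [0.4651, 0.1355, 0.3369]
eef_rot: [0.381, 0.925, -0.001, -0.001]
contact_force: [0.6, -0.1, 0.9]
width: 0.996
finger_force: 0.0
```

```bash
python3 -c "
from h import *
go(.4662,.1335,.338,45)"
```

```text
t1.90 p [0.4651 0.1355 0.3369] yaw 45.26 tilt [ 0.05 -0.17  0.  ] | d [-0.0022 -0.0006 -0.0011] az 0.26 F [ 0.6 -0.1  0.9] w 0.996 q6 -0.58 q1 0.21
```

Request:
step_arm(
  rows="-0.0022 0 0 0 0 0 0;0 0 0 0 0 0 0.5;0 0 0 0 0 0 1;0 0 0 0 0 0 1;0 0 0 0 0 0 1;0 0 0 0 0 0 1;0 0 0 0 0 0 1;0 0 0 0 0 0 1;0 0 0 0 0 0 1;0 0 0 0 0 0 1",
  grip_force=30,
)

```text
time_s: 2.73
eef_pos: [0.4672, 0.134, 0.3382]
eef_rot: [0.381, 0.925, -0.0, -0.0]
contact_force: [-0.2, 1.1, -0.2]
width: 0.355
finger_force: 0.0
```

```bash
python3 -c "
from h import *
go(.4662,.1335,.338,45)
snap('top','t1')"
```

```text
t2.73 p [0.4672 0.134  0.3382] yaw 45.21 tilt [ 0.   -0.01  0.  ] | d [ 0.0004 -0.001   0.0002] az 0.21 F [-0.2  1.1 -0.2] w 0.355 q6 -0.58 q1 0.21
```

Request:
step_arm(
  rows="0 0 0 0 0 0 1;0 0 0 0 0 0 1;0 0 0 0 0 0 1;0 0 0 0 0 0 1;0 0 0 0 0 0 1;0 0 0 0 0 0 1;0 0 -0.005 0 0 0 1;0 0 -0.015 0 0 0 1;0 0 -0.02 0 0 0 1;0 0 -0.03 0 0 0 1;0 0 -0.03 0 0 0 1;0 0 0 0 0 0 1",
)

```text
time_s: 3.78
eef_pos: [0.4668, 0.1339, 0.4455]
eef_rot: [0.381, 0.925, 0.003, 0.004]
contact_force: [0.3, 0.2, -0.1]
width: 0.157
finger_force: 30.0
```

```bash
python3 -c "
from h import *
go(.573,.072,.45,45)
snap('side','s2');snap('top','t2')
i=cv2.imread('pics/s2.png');cv2.imwrite('pics/s2b.png',cv2.resize(i[60:260,120:370],None,fx=3,fy=3))"
```

```text
t3.78 p [0.4668 0.1339 0.4455] yaw 45.22 tilt [-0.12  0.56  0.  ] | d [-0.119   0.0309 -0.0036] az 0.22 F [ 0.3  0.2 -0.1] w 0.157 q6 -0.58 q1 0.21
```

View pics/s2b.png

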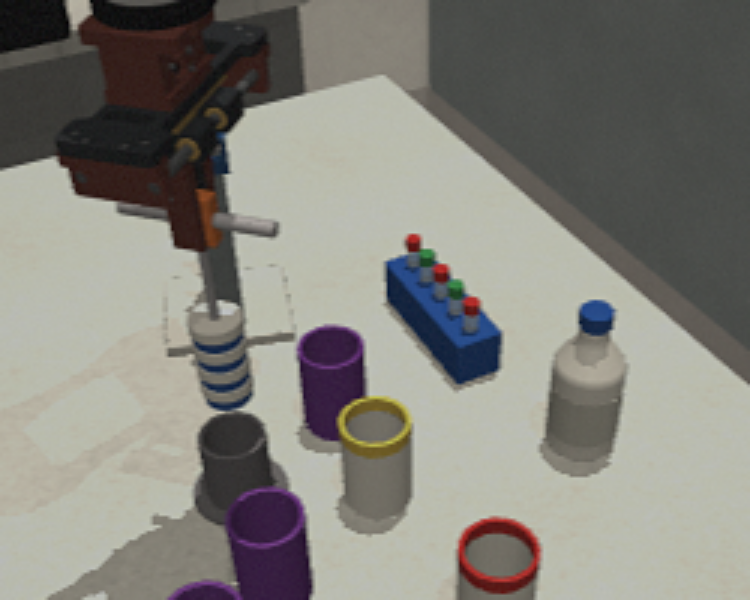

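The brush is held and its head is clear of the pot (head bottom near (228,400)). Beakers are unmoved: yellow (375,425), red (498,555). I'll check the brush tilt.

```bash
python3 -c "
from h import *
for z in(.112,.192,.282): print(z,(proj('s2',(.4668,.1339,z))-[120,60])*3)
Y=((20,90,60),(35,255,255))
for f,b in(('t2',(235,170,275,212)),('s2',(224,185,266,222))):
    e=circ(f,b,*Y,0,0);print(e,atz(f,*e[0],.085))
"
```

```text
0.112 [224.30647371 394.17481534]
0.192 [210.88762943 317.03147705]
0.282 [193.4517225  216.79452379]
((253.0335235595703, 187.25823974609375), (13.103416442871094, 16.132061004638672), 92.44990539550781) [0.57743312 0.07129627 0.085     ]
((244.34796142578125, 201.7437286376953), (20.93338966369629, 24.78162956237793), 88.05652618408203) [0.56837952 0.06829007 0.085     ]
```

```bash
cat >> h.py <<'E'
from scipy.optimize import least_squares
def beaker(views,col,x0,zb=0.):
    """views: [(f,box)]; fit xy so projected band hull bbox equals the mask bbox"""
    a=np.linspace(0,2*np.pi,60);C=np.c_[np.cos(a)*.03,np.sin(a)*.03]
    obs=[]
    for f,b in views:
        s=max(seg(f,b,*col),key=lambda t:t[0]);p=s[3];obs.append((f,np.r_[p.min(0)-.0,p.max(0)+1.]-.5))
    def r(v,h=.012):
        o=[]
        for f,bb in obs:
            q=np.array([proj(f,(v[0]+c[0],v[1]+c[1],zb+z)) for z in(.09,.09-h) for c in C])
            if f[0]=='t': q=q[:60]
            o+=list(np.r_[q.min(0),q.max(0)]-bb)
        return np.array(o)
    s=least_squares(r,x0);print('beaker',s.x.round(4),r(s.x).round(1));return s.x
YEL=((20,90,60),(35,255,255));RED=((0,120,50),(8,255,255))
E
python3 -c "
from h import *
for y,r in (('t0','s0'),):
  for v in ([(y,(235,170,275,212))],[(r,(224,185,266,222))],[(y,(235,170,275,212)),(r,(224,185,266,222))]): beaker(v,YEL,[.57,.07])
  for v in ([(y,(288,168,322,202))],[(r,(265,227,307,266))],[(y,(288,168,322,202)),(r,(265,227,307,266))]): beaker(v,RED,[.585,-.095])
"
```

```text
beaker [0.5824 0.0729] [-0.7 -4.7  0.7  4.6]
beaker [0.5681 0.0693] [ 0.3  0.3 -0.3 -0.3]
beaker [0.5743 0.0722] [-0.5 -2.1  1.   7.2  2.1 -1.2  1.4 -1.9]
beaker [ 0.5896 -0.1072] [-6.3 -2.2  6.3  2.1]
beaker [ 0.5878 -0.0944] [-0.4 -0.1  0.4  0.1]
beaker [ 0.5877 -0.0994] [-8.8 -1.6  3.7  2.7  0.7  1.4  1.7  1.8]
```

Request:
step_arm(
  rows="-0.015 0.0033 -0.015 0 0 0 1;-0.03 0.0066 0 0 0 0 1;-0.03 0.0066 0 0 0 0 1;-0.03 0.0066 0 0 0 0 1;-0.0123 0.0029 0 0 0 0 1;0 0 0 0 0 0 1;0 0 0 0 0 0 1;0 0 0 0 0 0 1",
)

```text
time_s: 4.55
eef_pos: [0.5684, 0.0702, 0.4522]
eef_rot: [0.381, 0.925, -0.0, -0.001]
contact_force: [0.1, 0.4, -1.5]
width: 0.157
finger_force: 30.0
```

```bash
python3 -c "
from h import *
go(.568,.0695,.342,45)
snap('side','s3');beaker([('s3',(224,185,266,222))],YEL,[.57,.07])
snap('top','t3')
i=cv2.imread('pics/s3.png');cv2.imwrite('pics/s3b.png',cv2.resize(i[100:250,180:340],None,fx=4,fy=4))
print((proj('s3',(.5675,.0695,.127))-[180,100])*4)"
```

```text
t4.55 p [0.5684 0.0702 0.4522] yaw 45.24 tilt [-0.01 -0.12 -0.  ] | d [-0.0004 -0.0006  0.1102] az 0.24 F [ 0.1  0.4 -1.5] w 0.157 q6 -0.73 q1 0.06
beaker [0.5684 0.0673] [-0.2 -0.3  0.2  0.2]
[252.89291421 355.9542521 ]
```

View pics/s3b.png

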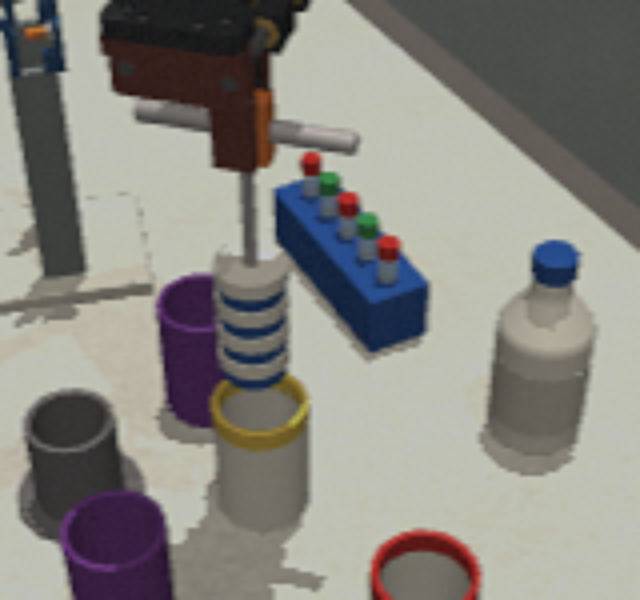

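The brush head (bottom at about (252,372)) hovers over the yellow rim, whose centre is near (260,408).

```bash
python3 -c "
from h import *
for P in((.5684,.0702,.119),(.5684,.0702,.199),(.5684,.0702,.09),(.568,.0683,.09),(.568,.0683,0)): print(P,(proj('s3',P)-[180,100])*4)"
```

```text
(0.5684, 0.0702, 0.119) [254.16479146 364.61811613]
(0.5684, 0.0702, 0.199) [249.35173762 260.15296534]
(0.5684, 0.0702, 0.09) [255.76075501 399.25778129]
(0.568, 0.0683, 0.09) [256.57115489 401.35687391]
(0.568, 0.0683, 0) [261.04685006 499.52019546]
```

Request:
step_arm(
  rows="0 -0.001 0.02 0 0 0 1;0 0 0.025 0 0 0 1;0 0 0.025 0 0 0 1;0 0 0.02 0 0 0 1;0 0 0.012 0 0 0 1;0 0 0.008 0 0 0 1;0 0 0 0 0 0 1;0 0 0 0 0 0 1",
)

```text
time_s: 5.32
eef_pos: [0.568, 0.0693, 0.3442]
eef_rot: [0.381, 0.925, 0.0, 0.0]
contact_force: [0.5, 0.1, 0.4]
width: 0.161
finger_force: 30.0
```

Request:
step_arm(
  rows="0 0 0.002 0 0 0 1;0 0 0 0 0 0 1;0 0 -0.03 0 0 0 1;0 0 -0.026 0 0 0 1;0 0 0 0 0 0 1;0 0 0 0 0 0 1;0 0 0.026 0 0 0 1;0 0 0.02 0 0 0 1;0 0 0.01 0 0 0 1;0 0 0 0 0 0 1;0 0 0 0 0 0 1;0 0 0 0 0 0 1",
)

```text
time_s: 6.32
eef_pos: [0.5681, 0.0691, 0.341]
eef_rot: [0.381, 0.925, -0.0, -0.0]
contact_force: [-0.3, -0.1, -1.6]
width: 0.157
finger_force: 30.0
```

Request:
step_arm(
  rows="0 0 -0.03 0 0 0 1;0 0 -0.03 0 0 0 1;0 0 -0.03 0 0 0 1;0 0 -0.025 0 0 0 1;0 0 0 0 0 0 1;0 0 0 0 0 0 1",
)

```text
time_s: 6.82
eef_pos: [0.5681, 0.0691, 0.4582]
eef_rot: [0.381, 0.925, 0.001, 0.002]
contact_force: [-0.5, 0.0, -3.1]
width: 0.155
finger_force: 30.0
```

```bash
python3 -c "
from h import *
snap('side','s4');beaker([('s4',(224,185,266,222))],YEL,[.57,.07]);r=beaker([('s4',(260,222,310,270))],RED,[.585,-.095])
go(*r,.457,45)"
```

```text
beaker [0.5684 0.0673] [-0.2 -0.3  0.2  0.2]
beaker [ 0.5878 -0.0944] [-0.4 -0.1  0.4  0.1]
t6.87 p [0.5682 0.0691 0.4559] yaw 45.21 tilt [0.   0.01 0.  ] | d [-0.1291 -0.1021 -0.0011] az 0.21 F [ 0.5  0.5 -1.8] w 0.158 q6 -0.73 q1 0.06
```

Request:
step_arm(
  rows="-0.012 -0.01 0 0 0 0 1;-0.025 -0.02 0 0 0 0 1;-0.03 -0.024 0 0 0 0 1;-0.03 -0.024 0 0 0 0 1;-0.02 -0.015 0 0 0 0 1;-0.011 -0.0085 0 0 0 0 1;0 0 0 0 0 0 1;0 0 0 0 0 0 1;0 0 0 0 0 0 1",
)

```text
time_s: 7.62
eef_pos: [0.5875, -0.092, 0.4555]
eef_rot: [0.38, 0.925, 0.0, -0.001]
contact_force: [-0.2, -0.1, -0.7]
width: 0.157
finger_force: 30.0
```

```bash
python3 -c "
from h import *
snap('side','s5');r=beaker([('s5',(255,215,315,275))],RED,[.585,-.095])
go(.588,-.0937,.341,45)
i=cv2.imread('pics/s5.png');cv2.imwrite('pics/s5b.png',cv2.resize(i[110:290,200:360],None,fx=3.3,fy=3.3))"
```

```text
beaker [ 0.5858 -0.0976] [-0.4 -1.8  0.4  1.6]
t7.67 p [ 0.5875 -0.0918  0.4558] yaw 45.31 tilt [-0.04 -0.03 -0.  ] | d [-0.0019 -0.001   0.1148] az 0.31 F [-0.  -0.3 -1.2] w 0.159 q6 -1.00 q1 -0.21
```

View pics/s5b.png

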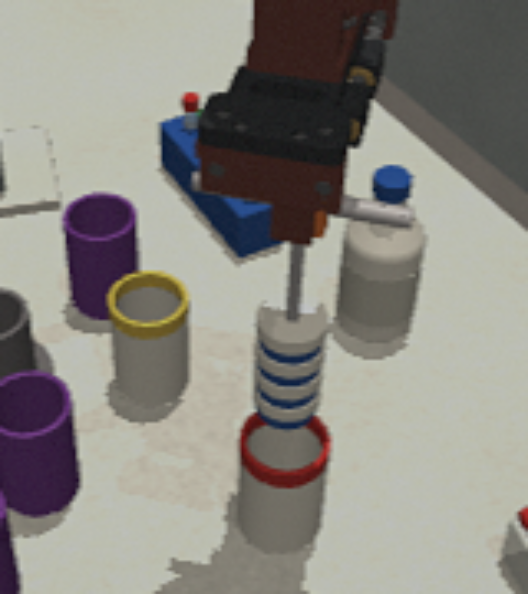

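The head (bottom at (289,418)) is centred over the red rim at (285,447). I'll go down.

Request:
step_arm(
  rows="-0.0018 -0.001 0.02 0 0 0 1;0 0 0.025 0 0 0 1;0 0 0.025 0 0 0 1;0 0 0.025 0 0 0 1;0 0 0.013 0 0 0 1;0 0 0.0065 0 0 0 1;0 0 0 0 0 0 1;0 0 0 0 0 0 1;0 0 0 0 0 0 1",
)

```text
time_s: 8.42
eef_pos: [0.5882, -0.0949, 0.344]
eef_rot: [0.381, 0.925, 0.0, 0.002]
contact_force: [0.7, -0.0, -0.7]
width: 0.158
finger_force: 30.0
```

Request:
step_arm(
  rows="0 0 -0.03 0 0 0 1;0 0 -0.026 0 0 0 1;0 0 0 0 0 0 1;0 0 0 0 0 0 1;0 0 0.026 0 0 0 1;0 0 0.02 0 0 0 1;0 0 0.01 0 0 0 1;0 0 0 0 0 0 1;0 0 0 0 0 0 1;0 0 0 0 0 0 1",
)

```text
time_s: 9.25
eef_pos: [0.588, -0.0952, 0.3423]
eef_rot: [0.381, 0.925, 0.0, 0.0]
contact_force: [0.1, -0.1, -1.5]
width: 0.158
finger_force: 30.0
```

Request:
step_arm(
  rows="0 0 -0.03 0 0 0 1;0 0 -0.03 0 0 0 1;0 0 -0.03 0 0 0 1;0 0 -0.025 0 0 0 1;0 0 0 0 0 0 1;0 0 0 0 0 0 1",
)

```text
time_s: 9.75
eef_pos: [0.5879, -0.0951, 0.4594]
eef_rot: [0.381, 0.925, 0.0, 0.003]
contact_force: [0.8, -0.2, -1.5]
width: 0.161
finger_force: 30.0
```

Request:
step_arm(
  rows="0.018 0.008 0 0 0 0 1;0.03 0.0145 0 0 0 0 1;0.035 0.0166 0 0 0 0 1;0.035 0.0166 0 0 0 0 1;0.035 0.0166 0 0 0 0 1;0.035 0.0166 0 0 0 0 1;0.035 0.0166 0 0 0 0 1;0.035 0.0166 0 0 0 0 1;0.035 0.0166 0 0 0 0 1;0.035 0.0166 0 0 0 0 1;0.035 0.0166 0 0 0 0 1;0.03 0.0145 0 0 0 0 1",
)

```text
time_s: 10.75
eef_pos: [0.4392, 0.3162, 0.4545]
eef_rot: [0.381, 0.925, -0.001, -0.001]
contact_force: [0.1, 1.2, -0.9]
width: 0.157
finger_force: 30.0
```

Request:
step_arm(
  rows="0 0 0 0 0 5 1;0 0 0 0 0 7 1;0 0 0 0 0 7 1;0 0 0 0 0 7 1;0 0 0 0 0 7 1;0 0 0 0 0 7 1;0 0 0 0 0 7 1;0 0 0 0 0 7 1;0 0 0 0 0 5 1;0 0 0 0 0 3.5 1;0 0 0 0 0 0 1;0 0 0 0 0 0 1",
)

```text
time_s: 11.75
eef_pos: [0.4405, 0.3141, 0.455]
eef_rot: [0.805, 0.594, -0.001, -0.0]
contact_force: [-0.7, -0.5, -1.3]
width: 0.16
finger_force: 30.0
```

```bash
python3 -c "
from h import *
go(.404,.4193,.42,-17.4,True)
go(.547,.3745,.42,-17.4,True)"
```

```text
t11.75 p [0.4405 0.3141 0.455 ] yaw -17.17 tilt [ 0.08 -0.13  0.  ] | d [ 0.0896 -0.0662  0.0349] az 0.23 F [-0.7 -0.5 -1.3] w 0.160 q6 0.86 q1 0.56
t11.75 p [0.4405 0.3141 0.455 ] yaw -17.17 tilt [ 0.08 -0.13  0.  ] | d [0.0896 0.0836 0.0346] az 0.23 F [-0.7 -0.5 -1.3] w 0.160 q6 0.86 q1 0.56
```

Request:
step_arm(
  rows="0.02 -0.015 0 0 0 0 1;0.03 -0.022 0 0 0 0 1;0.025 -0.019 0.015 0 0 0 1;0.0146 -0.0102 0.015 0 0 0 1;0 0 0 0 0 0 1;0 0 0 0 0 0 1;0 0.02 0 0 0 0 1;0 0.02 0 0 0 0 1;0 0.02 0 0 0 0 1;0 0 0 0 0 0 1;0 0 0 0 0 0 1",
)

```text
time_s: 12.67
eef_pos: [0.4622, 0.3999, 0.4273]
eef_rot: [0.806, 0.592, 0.0, 0.0]
contact_force: [-0.9, 0.7, -0.8]
width: 0.16
finger_force: 30.0
```

```bash
python3 -c "
from h import *
go(.547,.3745,.42,-17.4,True)
snap('side','s6');snap('top','t6')
a=cv2.imread('pics/s6.png')[50:200,120:270];b=cv2.imread('pics/t6.png')[140:290,80:230]
cv2.imwrite('pics/c6.png',cv2.resize(np.hstack([a,b]),(800,400),interpolation=cv2.INTER_CUBIC))"
```

```text
t12.67 p [0.4622 0.3999 0.4273] yaw -17.42 tilt [-0.    0.02  0.  ] | d [0.0011 0.0885 0.0073] az -0.02 F [-0.9  0.7 -0.8] w 0.160 q6 0.96 q1 0.66
```

View pics/c6.png

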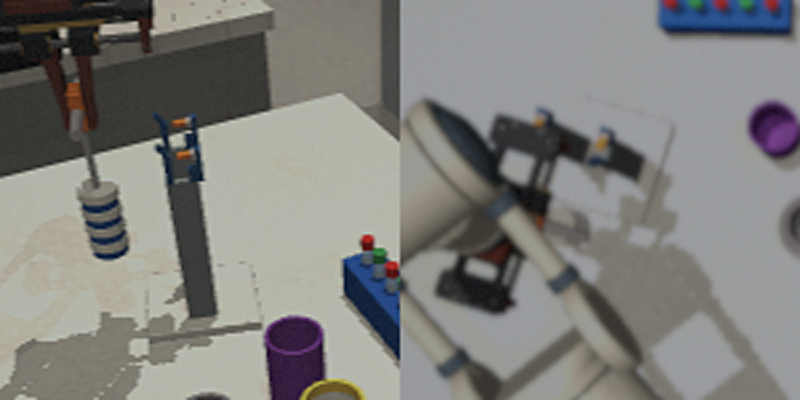

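The brush sits in line with the stand on its -x side: bar near (75,120) and forks at (180,150) in the left panel, head clear. I'll slide in above the forks.

Request:
step_arm(
  rows="0.0011 0.02 0.003 0 0 0 1;0 0.02 0 0 0 0 1;0 0.02 0 0 0 0 1;0 0.018 0 0 0 0 1;0 0.0105 0 0 0 0 1;0 0 0 0 0 0 1;0 0 0 0 0 0 1;0 0 0 0 0 0 1",
)

```text
time_s: 13.43
eef_pos: [0.545, 0.3766, 0.4241]
eef_rot: [0.805, 0.593, 0.0, -0.0]
contact_force: [0.7, 0.5, -1.9]
width: 0.16
finger_force: 30.0
```

```bash
python3 -c "
from h import *
go(.547,.3745,.42,-17.4,True)
snap('side','s7');snap('top','t7')
a=cv2.imread('pics/s7.png')[70:170,140:240];b=cv2.imread('pics/t7.png')[140:240,100:200]
cv2.imwrite('pics/c7.png',cv2.resize(np.hstack([a,b]),(800,400),interpolation=cv2.INTER_CUBIC))"
```

```text
t13.43 p [0.545  0.3766 0.4241] yaw -17.23 tilt [-0.03 -0.01 -0.  ] | d [-0.0014  0.0025  0.0041] az 0.17 F [ 0.7  0.5 -1.9] w 0.160 q6 0.85 q1 0.55
```

View pics/c7.png

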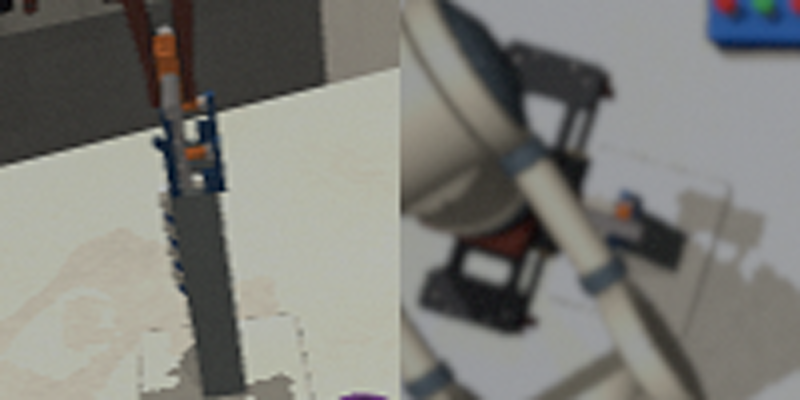

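The bar is above the forks, and its near end is seen near (172,100). I need a tighter crop for the alignment.

```bash
python3 -c "
from h import *
a=cv2.imread('pics/s7.png')[72:122,170:206];b=cv2.imread('pics/s0.png')[72:122,170:206]
cv2.imwrite('pics/c8.png',cv2.resize(np.hstack([a,b]),None,fx=11,fy=11,interpolation=cv2.INTER_CUBIC))
u=np.array([.299,.954,0]);v=np.array([.954,-.299,0])
C=np.array([.545,.3766,.2611]);S=np.array([.547,.3745,0])
f=lambda P:((proj('s7',P)-[170,72]+.5)*11).round(0)
print('bar near end',f(C-.06*u),'far',f(C+.06*u))
for sy in(-1,1):
  for x in(-.0078,.0078): print('slot',sy,x,'top',f(S+sy*.035*u+x*v+[0,0,.232]),'seat',f(S+sy*.035*u+x*v+[0,0,.189]))
"
```

```text
bar near end [155. 292.] far [138.  73.]
slot -1 -0.0078 top [148. 359.] seat [173. 514.]
slot -1 0.0078 top [212. 352.] seat [236. 507.]
slot 1 -0.0078 top [138. 227.] seat [163. 378.]
slot 1 0.0078 top [199. 221.] seat [223. 372.]
```

View pics/c8.png

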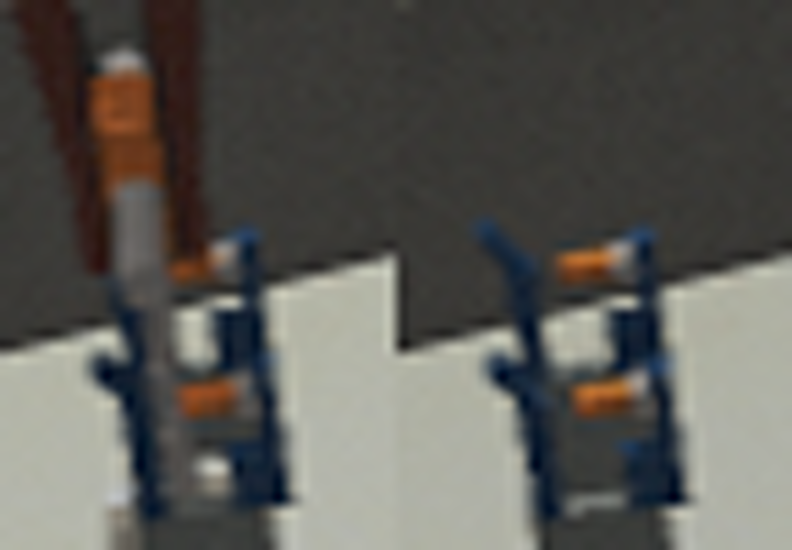

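The bar (about x=138 at v=230) runs parallel to the slots but about 3–4 mm toward stand -x of the slot centre (about 180 at v=400). I'll shift +3.5 mm along tool y and go down gently.

Request:
step_arm(
  rows="0 0.0035 0.004 0 0 0 1;0 0 0.008 0 0 0 1;0 0 0.008 0 0 0 1;0 0 0.006 0 0 0 1;0 0 0.006 0 0 0 1;0 0 0 0 0 0 1;0 0 0 0 0 0 1;0 0 0 0 0 0 1",
)

```text
time_s: 14.2
eef_pos: [0.5493, 0.3751, 0.392]
eef_rot: [0.805, 0.593, 0.0, -0.0]
contact_force: [0.2, 0.3, -1.5]
width: 0.159
finger_force: 30.0
```

```bash
python3 -c "
from h import *
go(.547,.3745,.358,-17.4)
snap('side','s8')
a=cv2.imread('pics/s8.png')[72:122,170:206];b=cv2.imread('pics/s0.png')[72:122,170:206]
cv2.imwrite('pics/c9.png',cv2.resize(np.hstack([a,b]),None,fx=11,fy=11,interpolation=cv2.INTER_CUBIC))
"
```

```text
t14.20 p [0.5493 0.3751 0.392 ] yaw -17.29 tilt [-0.01  0.01  0.  ] | d [-0.0013 -0.002   0.034 ] az 0.11 F [ 0.2  0.3 -1.5] w 0.159 q6 0.85 q1 0.55
```

View pics/c9.png

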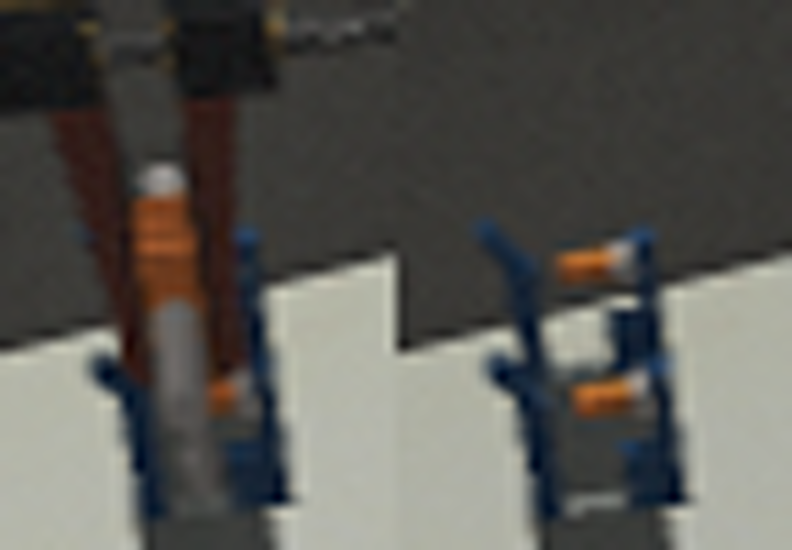

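The bar is now centred between the prongs, strip at about x=185 against a slot of 165–235 lower down. I'll press down, shifting 1 mm back.

Request:
step_arm(
  rows="0 -0.001 0.004 0 0 0 1;0 0 0.004 0 0 0 1;0 0 0.004 0 0 0 1;0 0 0.004 0 0 0 1;0 0 0 0 0 0 1",
)

```text
time_s: 14.67
eef_pos: [0.548, 0.3755, 0.3772]
eef_rot: [0.805, 0.593, 0.001, -0.0]
contact_force: [-1.8, -0.2, 5.9]
width: 0.161
finger_force: 30.0
```

Request:
step_arm(
  rows="0 0 0.004 0 0 0 1;0 0 0.004 0 0 0 1;0 0 0.004 0 0 0 1;0 0 0.003 0 0 0 1;0 0 0 0 0 0 1;0 0 0 0 0 0 1",
)

```text
time_s: 15.17
eef_pos: [0.5484, 0.3753, 0.3598]
eef_rot: [0.805, 0.593, -0.001, 0.0]
contact_force: [-0.1, -0.1, 0.1]
width: 0.155
finger_force: 30.0
```

Request:
step_arm(
  rows="0 0 0.002 0 0 0 1;0 0 0.002 0 0 0 1;0 0 0 0 0 0 1;0 0 0 0 0 0 1;0 0 0 0 0 0 1",
)

```text
time_s: 15.58
eef_pos: [0.5484, 0.3754, 0.3568]
eef_rot: [0.805, 0.593, 0.0, 0.0]
contact_force: [-0.6, 0.2, 0.8]
width: 0.16
finger_force: 30.0
```

```bash
python3 -c "
from h import *
go(.547,.3745,.358,-17.4)
snap('side','s9')
a=cv2.imread('pics/s9.png')[72:122,170:206];b=cv2.imread('pics/s0.png')[72:122,170:206]
cv2.imwrite('pics/c10.png',cv2.resize(np.hstack([a,b]),None,fx=11,fy=11,interpolation=cv2.INTER_CUBIC))
"
```

```text
t15.58 p [0.5484 0.3754 0.3568] yaw -17.30 tilt [0.   0.01 0.  ] | d [-0.0012 -0.0011 -0.0012] az 0.10 F [-0.6  0.2  0.8] w 0.160 q6 0.85 q1 0.55
```

View pics/c10.png

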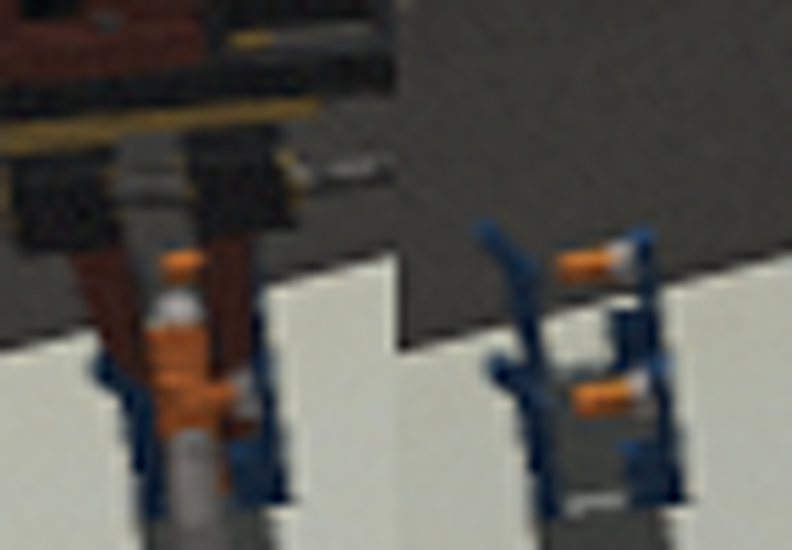

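Both jaws lie closed over the bar (far (182,265), near (205,392)), so the bar is home. I'll open and withdraw upwards.

Request:
step_arm(
  rows="0 0 0 0 0 0 0.6;0 0 0 0 0 0 0.3;0 0 0 0 0 0 0;0 0 0 0 0 0 0;0 0 0 0 0 0 0;0 0 0 0 0 0 0;0 0 0 0 0 0 0;0 0 -0.02 0 0 0 0;0 0 -0.03 0 0 0 0;0 0 -0.03 0 0 0 0;0 0 -0.02 0 0 0 0;0 0 0 0 0 0 0",
)

```text
time_s: 16.63
eef_pos: [0.5477, 0.3751, 0.4634]
eef_rot: [0.805, 0.593, 0.005, 0.0]
contact_force: [-0.1, 0.5, 1.3]
width: 0.988
finger_force: 0.0
```

```bash
python3 -c "
from h import *
snap('side','s10')
a=cv2.imread('pics/s10.png');
cv2.imwrite('pics/c11.png',cv2.resize(a[60:180,140:290],None,fx=5,fy=5,interpolation=cv2.INTER_CUBIC))
b=beaker([('s10',(215,180,275,230))],YEL,[.57,.07]);beaker([('s10',(255,215,315,275))],RED,[.585,-.095])
go(*b,.44,0)
"
```

```text
beaker [0.5681 0.0693] [ 0.3  0.3 -0.3 -0.3]
beaker [ 0.5878 -0.0944] [-0.4 -0.1  0.4  0.1]
t16.68 p [0.548  0.3753 0.4603] yaw -17.29 tilt [-0.19  0.3   0.  ] | d [-0.2863  0.11    0.0194] az -17.29 F [ 0.2  0.  -0. ] w 0.995 q6 0.85 q1 0.55
```

View pics/c11.png

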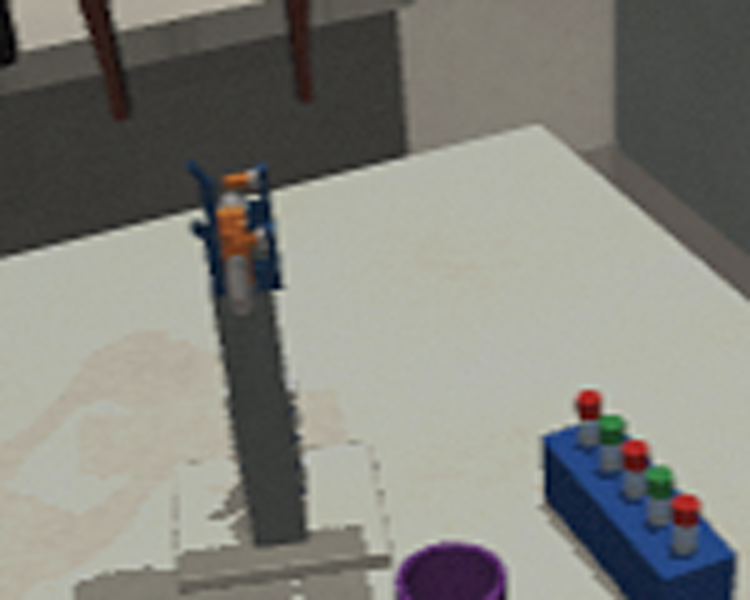

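The brush hangs in the stand with the jaws closed, and both beakers are unmoved. Next is the yellow beaker.

Request:
step_arm(
  rows="-0.02 0.0077 0 0 0 0 0;-0.033 0.0127 0 0 0 0 0;-0.033 0.0127 0 0 0 0 0;-0.033 0.0127 0 0 0 0 0;-0.033 0.0127 0 0 0 0 0;-0.033 0.0127 0 0 0 0 0;-0.033 0.0127 0 0 0 0 0;-0.033 0.0127 0.02 0 0 0 0;-0.025 0.0096 0.03 0 0 0 0;-0.0103 0.0038 0.03 0 0 0 0;0 0 0.03 0 0 0 0;0 0 0 0 0 0 0",
)

```text
time_s: 17.68
eef_pos: [0.567, 0.0682, 0.3369]
eef_rot: [0.806, 0.592, -0.006, -0.004]
contact_force: [-0.1, -0.3, -1.4]
width: 1.0
finger_force: 0.0
```

```bash
python3 -c "
from h import *
go(.5683,.069,.223,-17.3)"
```

```text
t17.68 p [0.567  0.0682 0.3369] yaw -17.40 tilt [ 0.05 -0.83  0.  ] | d [0.0018 0.0025 0.1139] az -0.10 F [-0.1 -0.3 -1.4] w 1.000 q6 0.36 q1 0.06
```

Request:
step_arm(
  rows="0 0.001 0.02 0 0 0 0;0 0 0.03 0 0 0 0;0 0 0.03 0 0 0 0;0 0 0.025 0 0 0 0;0 0 0.007 0 0 0 0;0 0 0 0 0 0 0;0 0 0 0 0 0 0;0 0 0 0 0 0 0.3;0 0 0 0 0 0 0.4;0 0 0 0 0 0 0.6;0 0 0 0 0 0 0.6;0 0 0 0 0 0 0.6",
  grip_force=20,
)

```text
time_s: 18.68
eef_pos: [0.5695, 0.069, 0.2358]
eef_rot: [0.805, 0.593, 0.001, 0.001]
contact_force: [1.4, -0.3, 3.8]
width: 0.69
finger_force: 20.0
```

Request:
step_arm(
  rows="0 0 0 0 0 0 0.6;0 0 0 0 0 0 0.6;0 0 0 0 0 0 0.6;0 0 0 0 0 0 0.6",
)

```text
time_s: 19.02
eef_pos: [0.5695, 0.069, 0.2358]
eef_rot: [0.805, 0.593, 0.001, 0.001]
contact_force: [1.7, -0.4, 5.5]
width: 0.694
finger_force: 20.0
```

```bash
python3 -c "
from h import *
go(.487,-.387,.39,-17.3)"
```

```text
t19.02 p [0.5695 0.069  0.2358] yaw -17.29 tilt [-0.    0.12  0.  ] | d [-0.4599  0.057  -0.1544] az 0.01 F [ 1.7 -0.4  5.5] w 0.694 q6 0.36 q1 0.06
```

Request:
step_arm(
  rows="0 0 -0.015 0 0 0 0.6;0 0 -0.03 0 0 0 0.6;0 0 -0.035 0 0 0 0.6;0 0 -0.035 0 0 0 0.6;0 0 -0.03 0 0 0 0.6;-0.015 0.002 0 0 0 0 0.6;-0.03 0.0037 0 0 0 0 0.6;-0.033 0.0041 0 0 0 0 0.6;-0.033 0.0041 0 0 0 0 0.6;-0.033 0.0041 0 0 0 0 0.6;-0.033 0.0041 0 0 0 0 0.6;-0.033 0.0041 0 0 0 0 0.6",
)

```text
time_s: 20.02
eef_pos: [0.5312, -0.1406, 0.3783]
eef_rot: [0.805, 0.593, -0.001, -0.001]
contact_force: [-0.2, -0.2, -0.9]
width: 0.689
finger_force: 20.0
```

Request:
step_arm(
  rows="-0.033 0.0041 0 0 0 0 0.6;-0.033 0.0041 0 0 0 0 0.6;-0.033 0.0041 0 0 0 0 0.6;-0.033 0.0041 0 0 0 0 0.6;-0.033 0.0041 0 0 0 0 0.6;-0.033 0.0041 0 0 0 0 0.6;-0.03 0.0037 0 0 0 0 0.6;-0.015 0.002 0 0 0 0 0.6;0 0 0 0 0 0 0.6;0 0 0 0 0 0 0.6",
)

```text
time_s: 20.85
eef_pos: [0.4885, -0.3805, 0.3783]
eef_rot: [0.806, 0.592, 0.0, -0.001]
contact_force: [0.2, 0.4, -2.6]
width: 0.691
finger_force: 20.0
```

```bash
python3 -c "
from h import *
go(.487,-.387,.241,-17.3)
snap('side','s11');snap('top','t11')
a=cv2.imread('pics/s11.png');b=cv2.imread('pics/t11.png')
cv2.imwrite('pics/c12.png',cv2.resize(np.hstack([a,b]),(800,300),interpolation=cv2.INTER_AREA))"
```

```text
t20.85 p [ 0.4885 -0.3805  0.3783] yaw -17.35 tilt [-0.14 -0.1  -0.  ] | d [-0.0069  0.0009  0.1373] az -0.05 F [ 0.2  0.4 -2.6] w 0.691 q6 -0.41 q1 -0.72
```

View pics/c12.png

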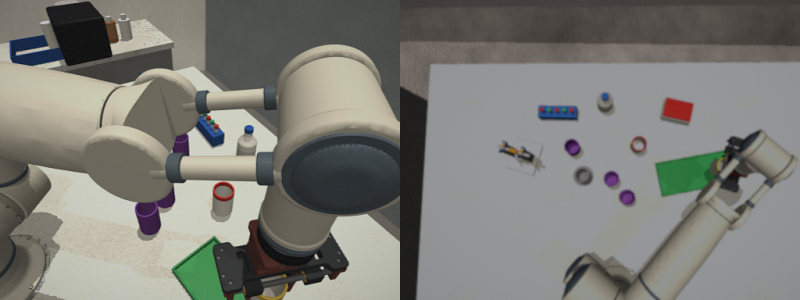

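The yellow beaker is held over the far half of the tray, and the red one is still in place at (222,192). I've now used all 14 views, so from here I'll measure numerically. Lowering.

Request:
step_arm(
  rows="-0.004 0 0.03 0 0 0 0.6;0 0 0.03 0 0 0 0.6;0 0 0.03 0 0 0 0.6;0 0 0.025 0 0 0 0.6;0 0 0.012 0 0 0 0.6;0 0 0.006 0 0 0 0.6;0 0 0 0 0 0 0.6;0 0 0 0 0 0 0.6;0 0 0 0 0 0 0.6",
)

```text
time_s: 21.7
eef_pos: [0.4879, -0.3842, 0.2493]
eef_rot: [0.805, 0.593, 0.0, 0.002]
contact_force: [-0.4, 0.8, -2.1]
width: 0.697
finger_force: 20.0
```

Request:
step_arm(
  rows="0 0 0.002 0 0 0 0.6;0 0 0.001 0 0 0 0.6;0 0 0 0 0 0 0.6;0 0 0 0 0 0 0.6",
)

```text
time_s: 22.03
eef_pos: [0.4874, -0.3842, 0.244]
eef_rot: [0.805, 0.593, 0.0, 0.0]
contact_force: [-0.6, 0.0, -1.4]
width: 0.69
finger_force: 20.0
```

Request:
step_arm(
  rows="0 0 0.002 0 0 0 0.6;0 0 0.001 0 0 0 0.6;0 0 0.001 0 0 0 0.6;0 0 0 0 0 0 0.6;0 0 0 0 0 0 0.6",
)

```text
time_s: 22.45
eef_pos: [0.4873, -0.3841, 0.2408]
eef_rot: [0.805, 0.593, -0.0, 0.0]
contact_force: [-1.8, 0.7, 5.0]
width: 0.692
finger_force: 20.0
```

Contact. I'll release and lift clear.

Request:
step_arm(
  rows="0 0 0 0 0 0 0.4;0 0 0 0 0 0 0.2;0 0 0 0 0 0 0;0 0 0 0 0 0 0;0 0 0 0 0 0 0;0 0 0 0 0 0 0;0 0 -0.02 0 0 0 0;0 0 -0.03 0 0 0 0;0 0 -0.035 0 0 0 0;0 0 -0.035 0 0 0 0;0 0 -0.02 0 0 0 0;0 0 0 0 0 0 0",
)

```text
time_s: 23.45
eef_pos: [0.4875, -0.3841, 0.3867]
eef_rot: [0.805, 0.593, 0.001, 0.005]
contact_force: [1.1, -0.6, 0.6]
width: 1.002
finger_force: 0.0
```

```bash
python3 -c "
from h import *
snap('side','s12');snap('top','t12');print([ (s[0],s[1],atz('t12',*s[1],.09)) for s in seg('t12',(200,100,500,300),*YEL)], [(s[0],s[1]) for s in seg('t12',(285,160,330,210),*RED)])
r=beaker([('s12',(255,215,315,275))],RED,[.585,-.095])
go(*r,.37,-17.3)"
```

```text
[(np.int32(156), array([402.48717949, 216.70512821]), array([ 0.48494821, -0.38368425,  0.09      ]))] [(np.int32(20), array([312.35, 181.8 ])), (np.int32(17), array([300.47058824, 190.23529412]))]
beaker [ 0.5878 -0.0944] [-0.4 -0.1  0.4  0.1]
t23.55 p [ 0.4874 -0.3841  0.3805] yaw -17.29 tilt [0.07 0.08 0.  ] | d [0.3065 0.0098 0.0102] az 0.01 F [-0.7  0.1 -0.6] w 0.999 q6 -0.42 q1 -0.72
```

Request:
step_arm(
  rows="0.018 0.0006 0 0 0 0 0;0.033 0.0011 0 0 0 0 0;0.033 0.0011 0 0 0 0 0;0.033 0.0011 0 0 0 0 0;0.033 0.0011 0 0 0 0 0;0.033 0.0011 0 0 0 0 0;0.033 0.0011 0 0 0 0 0;0.033 0.0011 0 0 0 0 0;0.033 0.0011 0 0 0 0 0;0.0245 0.0005 0 0 0 0 0;0 0 0 0 0 0 0;0 0 0 0 0 0 0",
)

```text
time_s: 24.55
eef_pos: [0.5881, -0.0933, 0.377]
eef_rot: [0.805, 0.594, -0.001, -0.001]
contact_force: [0.2, -1.0, -0.4]
width: 1.004
finger_force: 0.0
```

```bash
python3 -c "
from h import *
go(.5878,-.0942,.23,-17.3)"
```

```text
t24.55 p [ 0.5881 -0.0933  0.377 ] yaw -17.14 tilt [-0.03 -0.23 -0.  ] | d [-0.0009  0.0006  0.147 ] az 0.16 F [ 0.2 -1.  -0.4] w 1.004 q6 0.08 q1 -0.21
```

Request:
step_arm(
  rows="0 0 0.025 0 0 0 0;0 0 0.033 0 0 0 0;0 0 0.033 0 0 0 0;0 0 0.033 0 0 0 0;0 0 0.016 0 0 0 0;0 0 0.005 0 0 0 0;0 0 0 0 0 0 0;0 0 0 0 0 0 0;0 0 0 0 0 0 0.3;0 0 0 0 0 0 0.4;0 0 0 0 0 0 0.6;0 0 0 0 0 0 0.6",
  grip_force=20,
)

```text
time_s: 25.55
eef_pos: [0.5881, -0.0944, 0.2359]
eef_rot: [0.805, 0.593, 0.001, 0.001]
contact_force: [-0.5, 0.5, -0.0]
width: 0.734
finger_force: 0.0
```

Request:
step_arm(
  rows="0 0 0 0 0 0 0.6;0 0 0 0 0 0 0.6;0 0 0 0 0 0 0.6",
)

```text
time_s: 25.8
eef_pos: [0.5881, -0.0944, 0.2356]
eef_rot: [0.805, 0.593, 0.0, 0.001]
contact_force: [0.3, -0.4, 3.6]
width: 0.681
finger_force: 20.0
```

```bash
python3 -c "
from h import *
go(.465,-.269,.39,-17.3)"
```

```text
t25.80 p [ 0.5881 -0.0944  0.2356] yaw -17.28 tilt [0.02 0.08 0.  ] | d [-0.2033 -0.0654 -0.1545] az 0.02 F [ 0.3 -0.4  3.6] w 0.681 q6 0.09 q1 -0.22
```

Request:
step_arm(
  rows="0 0 -0.015 0 0 0 0.6;0 0 -0.03 0 0 0 0.6;0 0 -0.035 0 0 0 0.6;0 0 -0.035 0 0 0 0.6;-0.015 -0.005 -0.015 0 0 0 0.6;-0.03 -0.0097 0 0 0 0 0.6;-0.033 -0.0106 0 0 0 0 0.6;-0.033 -0.0106 0 0 0 0 0.6;-0.033 -0.0106 0 0 0 0 0.6;-0.03 -0.0097 0 0 0 0 0.6;-0.029 -0.009 0 0 0 0 0.6;0 0 0 0 0 0 0.6",
)

```text
time_s: 26.8
eef_pos: [0.4627, -0.2723, 0.364]
eef_rot: [0.807, 0.591, -0.001, -0.0]
contact_force: [0.3, -1.0, -1.3]
width: 0.683
finger_force: 20.0
```

```bash
python3 -c "
from h import *
go(.465,-.269,.241,-17.3)"
```

```text
t26.80 p [ 0.4627 -0.2723  0.364 ] yaw -17.58 tilt [ 0.08 -0.16  0.  ] | d [0.0041 0.0015 0.123 ] az -0.28 F [ 0.3 -1.  -1.3] w 0.683 q6 -0.29 q1 -0.59
```

Request:
step_arm(
  rows="0 0 0.025 0 0 0 0.6;0 0 0.03 0 0 0 0.6;0 0 0.03 0 0 0 0.6;0 0 0.02 0 0 0 0.6;0 0 0.01 0 0 0 0.6;0 0 0.004 0 0 0 0.6;0 0 0 0 0 0 0.6;0 0 0 0 0 0 0.6;0 0 0 0 0 0 0.6",
)

```text
time_s: 27.55
eef_pos: [0.4658, -0.269, 0.2478]
eef_rot: [0.805, 0.593, 0.001, 0.001]
contact_force: [0.4, 0.1, -1.5]
width: 0.688
finger_force: 20.0
```

Request:
step_arm(
  rows="0 0 0.002 0 0 0 0.6;0 0 0.002 0 0 0 0.6;0 0 0.001 0 0 0 0.6;0 0 0.001 0 0 0 0.6;0 0 0.001 0 0 0 0.6;0 0 0 0 0 0 0.6;0 0 0 0 0 0 0.6",
)

```text
time_s: 28.13
eef_pos: [0.4653, -0.2689, 0.2405]
eef_rot: [0.805, 0.593, 0.0, 0.001]
contact_force: [-1.8, 1.1, 7.0]
width: 0.686
finger_force: 20.0
```

Contact again, so I'll release, lift, and move the arm off toward the base side for a clear view.

Request:
step_arm(
  rows="0 0 0 0 0 0 0.4;0 0 0 0 0 0 0.2;0 0 0 0 0 0 0;0 0 0 0 0 0 0;0 0 0 0 0 0 0;0 0 0 0 0 0 0;0 0 -0.02 0 0 0 0;0 0 -0.03 0 0 0 0;0 0 -0.035 0 0 0 0;0 0 -0.035 0 0 0 0;0 0 -0.03 0 0 0 0;0 0 0 0 0 0 0",
)

```text
time_s: 29.13
eef_pos: [0.4654, -0.2689, 0.3967]
eef_rot: [0.805, 0.593, 0.002, 0.005]
contact_force: [0.9, -0.8, 1.1]
width: 1.001
finger_force: 0.0
```

Request:
step_arm(
  rows="0.02 0 -0.01 0 0 0 0;0.035 0 0 0 0 0 0;0.035 0 0 0 0 0 0;0.035 0 0 0 0 0 0;0.035 0 0 0 0 0 0;0.035 0 0 0 0 0 0;0.035 0 0 0 0 0 0;0.02 0 0 0 0 0 0;0 0 0 0 0 0 0;0 0 0 0 0 0 0",
)

```text
time_s: 29.97
eef_pos: [0.5398, -0.0293, 0.398]
eef_rot: [0.805, 0.594, -0.0, -0.0]
contact_force: [-0.3, -0.4, -0.3]
width: 1.003
finger_force: 0.0
```

```bash
python3 - <<'E'
from h import *
np.set_printoptions(precision=4,suppress=True)
go(.465,-.269,.39,-17.3)
snap('side','s13');snap('top','t13')
ax=np.array([.0557,-.304])/.309;n=np.array([-ax[1],ax[0]])
for c,nm in((YEL,'Y'),(RED,'R')):
    for s in seg('t13',(320,170,440,290),*c):
        hull=s[3]; m=(hull.min(0)+hull.max(0))/2; p=atz('t13',*m,.09); d=(p-[.4763,-.3281,0])[:2]; print(nm,s[0],s[2],p,'tray',d@ax,d@n)
# brush / jaws now against when released
O=((9,130,80),(20,255,255))
for f in('s10','s13'):
    for b in((170,80,210,125),): print(f,[(s[0],s[1].round(1),s[2]) for s in seg(f,b,*O)])
print('t13',[(s[0],s[1].round(1)) for s in seg('t13',(120,165,180,225),*O)],'t0',[(s[0],s[1].round(1)) for s in seg('t0',(120,165,180,225),*O)])
# changes of bystanders between first and last pictures
BL=((100,100,20),(125,255,255))
for nm,b,c in(('bottle cap',(250,110,275,135),BL),('rack',(170,130,232,155),BL),('tipbox',(330,120,380,160),RED)):
    print(nm,*[max(seg(f,b,*c),key=lambda t:t[0])[1].round(1) for f in('t0','t13')])
E
```

```text
t29.97 p [ 0.5398 -0.0293  0.398 ] yaw -17.15 tilt [ 0.02 -0.06  0.  ] | d [-0.2511 -0.0007  0.0082] az 0.15 F [-0.3 -0.4 -0.3] w 1.003 q6 0.18 q1 -0.12
Y 129 [392 207  20  20] [ 0.4856 -0.3807  0.09  ] tray 0.053436031505474726 -0.0003541516176702757
Y 6 [374 221   1   6] [ 0.4645 -0.2965  0.09  ] tray -0.03321010651428499 -0.005935023376998821
R 38 [361 215  13  18] [ 0.4645 -0.2753  0.09  ] tray -0.05408834058477321 -0.0020615945308925933
R 24 [354 217   7  16] [ 0.4616 -0.2449  0.09  ] tray -0.08455964624514135 0.0005013584059663529
s10 [(np.int32(12), array([186.7,  95.6]), array([185,  94,   5,   4])), (np.int32(52), array([186.5, 106. ]), array([183, 101,   8,  11]))]
s13 [(np.int32(12), array([186.5,  95.8]), array([185,  94,   4,   4])), (np.int32(53), array([186.5, 106.1]), array([183, 101,   8,  11]))]
t13 [(np.int32(6), array([131.8, 186.2])), (np.int32(58), array([143.9, 192.6])), (np.int32(6), array([155.2, 193.3]))] t0 [(np.int32(6), array([131.8, 186.2])), (np.int32(7), array([155.1, 193.6]))]
bottle cap [262.1 123.1] [262.1 123.1]
rack [202.5 144.5] [202.5 144.5]
tipbox [355.4 140. ] [355.4 140. ]
```

```bash
python3 -c "
from h import *
print(atz('t13',143.9,192.6,.21))
print(env.close_job())"
```

```text
[0.54653843 0.37674485 0.21      ]
the job is handed in; nothing more can be done
None
```

I handed the job in at about 30 s of robot time: the yellow then red beakers are scrubbed and standing in the tray, the brush is clipped in the stand with both jaws closed, and the bystanders are unmoved; there was no blue beaker, and the hand-in returned no verdict.

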